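# Weigh the basket of lemons on the hand-held spring scale

### The job

Weigh the wire basket of lemons: take the spring scale out of its holder by its grip, pass its hook under the crimp in the middle of the basket's handle, and raise the scale until its hook draws out and the basket hangs about 4 cm clear of the worktop with all three lemons in it. Finish still holding the scale upright there, with the basket hanging level and motionless from the hook alone so that the weight can be read, and leave the other things where they are.

Things in the scene. Friction and masses are not known exactly. Their poses are not given: they have to be found in the camera images.
- stand: Fixed holder: wooden base 125 x 105 x 12 mm; steel post (12 mm) 46 mm to its +x side, top at z 140 mm; at z 130 mm a level steel fork, two prongs with a 28 mm slot (along y), open towards the stand's -x, prongs ending 28 mm in front of the origin in lips 3 mm high. Origin: centre of the base's underside, straight below the hanging scale's axis; z up.
- scale: Loose tubular spring scale, 0.17 kg, hanging upright by its collar (38 mm wide) on the fork. Origin: on its axis, underside of the collar. Above: flat black grip 34 (x) x 16 (y) mm, z 4 to 56 mm, pinched across y from above. Below: barrel 22 mm wide down to z -51 mm, then ringed gauge rod and hook. To take it: lift 8 mm or more, then draw it at least 60 mm to the stand's -x.
- scale_grip (a point): Centre of the scale's black grip, 30 mm above the scale's origin: the place for the TCP when gripping it.
- scale_hook (a joint): How far the gauge rod with the hook is drawn out of the barrel, m: 0 at rest, 0.040 at the stop. It slides along the scale's -z against a spring of 300 N/m with 0.6 N preload; the basket with lemons draws it out by 16 to 24 mm. Sites hook_mouth and hook_saddle go with it.
- hook_mouth (a point): On the scale's axis 77 mm below its origin (gauge at 0): middle of the hook's mouth, 28 mm high. The hook is a 5 mm wire J in the scale's x-z plane, 26 mm wide inside, reaching 20 mm either side of the axis and 30 mm below this point; back on the scale's -x side, tip on +x: the mouth opens to the scale's +x. With the handle wire at this point, it is over the hook's inside.
- hook_saddle (a point): Lowest inside point of the hook, on the scale's axis, 101.5 mm below the scale's origin with the gauge at 0: where the handle wire comes to hang.
- basket: Loose round wire basket, 155 mm across, rim 59 mm high, 0.55 to 0.75 kg with its lemons. Origin: centre of its underside; z up. Its rigid wire handle (6 mm wire) is an arch in the basket's y-z plane from rim to rim, its middle crimped up by 7 mm over 22 mm to centre a hook. Under the arch all is free above z 65 mm: the hook passes under it along the basket's x, from either side.
- bail_top (a point): Centre of the handle wire at the crimp, 121 mm above the basket's origin.
- lemon0: Lemon, 73 x 56 x 57 mm, lying in the basket. Origin: centre of its underside.
- lemon1: Lemon like lemon0, lying in the basket.
- lemon2: Lemon like lemon0, lying in the basket.
- jar: Bystander: glass jar with a cream lid, 73 mm across, 105 mm high, standing at the back. Origin: centre of its underside.
- pepper_mill: Bystander: brown wooden pepper mill, 58 mm across, 170 mm high. Origin: centre of its underside.
- garlic: Bystander: garlic bulb, 48 mm, lying between the stand and the basket. Origin: centre of its underside.
- mug: Bystander: dark mug, 88 mm across, 106 mm high, its handle reaching 80 mm from its middle. Origin: centre of its underside.

How it is judged:
By the outcome, as a careful person would: the job done as asked, in the order asked, and still so for the second after the job is handed in, while the arm keeps its last pose, push and grip.
It also fails if it takes over 54 s, if anything falls off the work surface, if the arm or the gripper's body presses on something with over 40 N, if the wrist force passes 120 N, or if a joint passes its speed limit or range.

### The arm

A 6-joint arm with a two-finger parallel gripper is mounted at the origin on a cart in front of the work surface, level with it; the furniture and walls round the work are solid. World frame = base frame: x ahead of the robot, y to its left, z up, the work surface at z = 0. Lengths are in mm, angles in rad, forces in N, time in s.
With the tool pointing down it reaches from about 350 to 975 mm from the base axis. Payload 7.1 kg.
Tool frame: the origin (TCP) lies between the finger pads, 19 mm behind the fingertips; this is the grasp point; z points along the fingers, y is the line along which they close (so a half turn about z gives the same grasp; the last joint's range is limited). The gripper opens to 88 mm and grips with 3 to 60 N. Pads are 20 mm wide; open, the fingers measure 115 mm over their backs; the gripper's body (75 mm by 178 mm) begins 61 mm behind the grasp point.
Start: joints at [1.21, 0.423, 1.63, -0, 1.089, -0.019], TCP at [209.458, 588.84, 241.375] pointing down, gripper open.
Joint ranges: [-3, 3], [-0.9, 2.11], [0.09, 2.58], [-1.31, 4.45], [0.11, 2.69], [-2.54, 2.54]. Speed limits (rad/s): [2.39, 2.39, 3.01, 3.14, 3.14, 3.14].

### API

Orientations are given as a unit quaternion [w, x, y, z].
In Python, from plant import bot gives the robot as it stands. The module is installed in compiled form; this text tells all that it offers.
- The arm moves only by the tool drive_tool, never from a script. Its argument "series" is a list of rows, each a list of 7 numbers: the turn, a rotation vector about the tool's x, y, z normalised to -1 to 1, where 1 is 0.12 rad, then the shift along the tool's x, y, z normalised to -1 to 1, where 1 is 0.02 m, then the opening, from 0 (shut) to 1 (fully open). In form: [[wx, wy, wz, tx, ty, tz, hand], ...]. A call has 1 to 8 rows; each row shifts and turns the commanded pose from where the row before left it, along the tool's axes as they then stand; what a row does not reach is not made up. A row lasts 1/12 s, in which the tool goes at most 41.7 mm and 7.16 degrees, less where a joint would pass 70% of its speed; a pose out of reach is approached as far as the arm can. A call with a number of a shift or a turn outside -1 to 1 is refused whole. A call with a gripper value outside its range is refused whole. The fingers move at their own pace and stop on an object; "grip_force" is the grip in N (left out, the last holds). Time passes only in rows, so rows that do not move let the fingers close. It gives the time, the measured TCP pose, the force, the opening and the grip force at its end, in the units of the state.
- bot.observe(): the state, without advancing time (a new reading comes with each control period).
- bot.snapshot(name): name is "side" or "top"; returns a dict with "pixels" (384x512x3 uint8, red, green, blue), "depth" (384x512 float32, mm along the optical axis (not along the pixel's ray), 0 where there is no reading), "K" (3x3 intrinsics, pixels), "k1" (the pictures are not rectified: a ray, as slopes to the right and down, at radius r is drawn at 1 + k1 r^2 times it, then the intrinsics apply), "T" (4x4, takes a point from camera to world coordinates). Camera axes: x right, y up, looking along -z (the intrinsics and any distortion apply to the point x, -y, -z); pixel columns grow to the right and rows downward; lengths in mm; the calibration is good to about 2 mm. A picture is of the moment at which its call begins.
- bot.sign_off(): hands the job in; it is judged then, once.
The state is a dict: "t": time; "joint_pos": joint angles; "qd": joint speeds; "effort": joint torques, N m; "ee_pos": TCP position; "tcp_rot": TCP orientation; "wrist_force": force on the tool from outside, world axes, zero at the start; "moment": the same for the moment, N m; "gripper_width": finger opening in mm; "gripper_force": force on a finger pad.
Only numpy, scipy, OpenCV 4.12 (cv2) and the standard library are available. Lean on these libraries where they do the work, as an engineer would, in place of code of your own. Each camera call takes 0.05 s, during which the arm holds its last target. There are 200 camera calls.

## Working session

There is one attempt and no reset: what is moved stays moved. The work goes in short steps, Python scripts to look and compute and a tool call to move; the robot and the scene stay as the last step left them, time stands still between calls to the robot, and variables do not carry over. Pictures are saved under pics/ and viewed, at most 10 in all, crops included, and the job is handed in when it is done.

Besides the shell and the picture viewer there is one more tool, called after "Call:" as name(argument=value, ...) on one line, values as JSON. drive_tool: Moves the arm, as the interface text tells. Its arguments: {"type":"object","properties":{"series":{"type":"array"},"grip_force":{"type":"number"}},"required":["series"]}

```bash
mkdir -p pics
cat > h.py <<'E'
import numpy as np, cv2
from plant import bot
def snap(n,fn=None):
    s=bot.snapshot(n)
    if fn: cv2.imwrite('pics/'+fn+'.png',cv2.cvtColor(s['pixels'],cv2.COLOR_RGB2BGR))
    return s
def cloud(s):
    K=np.array(s['K']);T=np.array(s['T']);k=s['k1']
    h,w=s['depth'].shape
    u,v=np.meshgrid(np.arange(w),np.arange(h))
    a=(u-K[0,2])/K[0,0];b=(v-K[1,2])/K[1,1]
    rd=np.hypot(a,b);r=rd.copy()
    for _ in range(20): r=rd/(1+k*r*r)
    f=np.where(rd>0,r/np.maximum(rd,1e-9),1)
    d=s['depth'];P=np.stack([a*f*d,-b*f*d,-d],-1)
    W=P@T[:3,:3].T+T[:3,3]; W[d==0]=np.nan
    return W
E
python3 - <<'E'
from h import *
o=bot.observe();print(o)
a=snap('side','s0');b=snap('top','t0')
np.savez('c0.npz',s=cloud(a),t=cloud(b),sp=a['pixels'],tp=b['pixels'])
for x in(a,b):print(x['K'],x['k1'],np.round(x['T'],3).tolist())
E
```

```text
{'t': 0.0, 'joint_pos': array([ 1.21000695e+00,  4.23809919e-01,  1.63071335e+00, -8.62153023e-06,
        1.08859757e+00, -1.90220336e-02]), 'qd': array([-8.99909516e-04,  1.75412497e-03, -8.97122411e-04,  2.77438072e-06,
       -4.94834473e-04,  1.89433471e-04]), 'effort': array([ 1.99055248e-03, -5.44622612e+01, -2.73669845e+01,  6.46641897e-02,
        2.26884498e-02, -9.39722531e-05]), 'ee_pos': array([209.27006594, 588.34880072, 240.61181366]), 'tcp_rot': array([-1.40485661e-04,  1.70051192e-01,  9.85434934e-01, -7.51075440e-04]), 'wrist_force': array([-0.36135969, -0.21152619, -0.19492921]), 'moment': array([ 0.00409244,  0.00753496, -0.00581948]), 'gripper_force': 0.0, 'gripper_width': 88.1048227312838}
[[454.00559899   0.         258.95484089]
 [  0.         454.00559899 188.73277402]
 [  0.           0.           1.        ]] -0.16597204088500878 [[0.871, 0.331, -0.363, 221.765], [-0.491, 0.562, -0.666, -808.181], [-0.016, 0.758, 0.652, 767.483], [0.0, 0.0, 0.0, 1.0]]
[[347.45354799   0.         251.41811961]
 [  0.         347.45354799 194.44927824]
 [  0.           0.           1.        ]] -0.08703444179501434 [[0.024, 0.991, -0.129, 448.635], [-0.999, 0.027, 0.019, -124.361], [0.022, 0.128, 0.992, 957.334], [0.0, 0.0, 0.0, 1.0]]
```

View pics/s0.png

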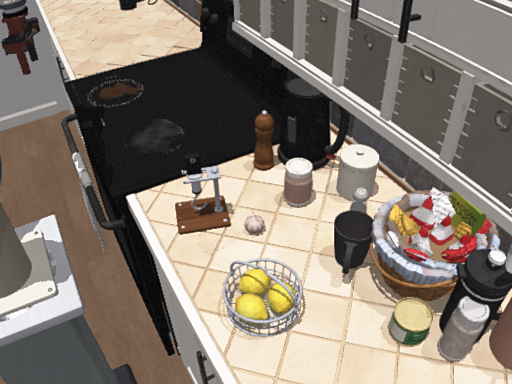

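View pics/t0.png

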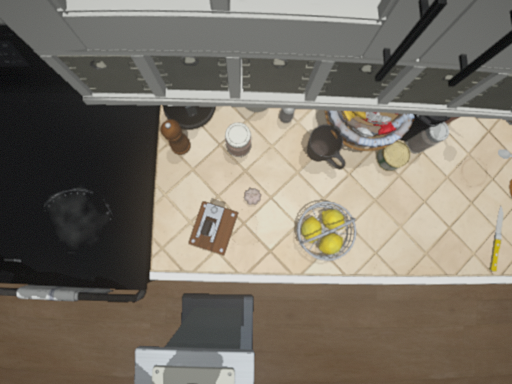

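The side view shows the stand at (203,210), the garlic at (255,224), the basket at (262,295) and the mug at (352,240). In the top view the stand is at (213,227) and the basket at (325,230). Next I'll measure them.

Run:
```python
from h import *
c=np.load('c0.npz')
def crop(n,x0,y0,w,h):
    p=c[n][y0:y0+h,x0:x0+w];return cv2.resize(p,(390,390),interpolation=cv2.INTER_CUBIC)
im=np.vstack([np.hstack([crop('tp',180,190,65,65),crop('tp',285,190,80,80)])])
im2=np.hstack([crop('sp',165,145,90,90),crop('sp',215,250,95,95)])
cv2.imwrite('pics/t1.png',cv2.cvtColor(im,cv2.COLOR_RGB2BGR));cv2.imwrite('pics/s1.png',cv2.cvtColor(im2,cv2.COLOR_RGB2BGR))
for n in 'ts':
    W=c[n];p=c[n+'p'].astype(int)
    # stand region points
    R=(slice(190,255),slice(180,245)) if n=='t' else (slice(145,235),slice(165,240))
    Q=W[R].reshape(-1,3);C=p[R].reshape(-1,3)
    hi=Q[:,2]>100
    print(n,'stand z pct',np.nanpercentile(Q[:,2],[1,50,99,100]))
    for lo,up in((100,125),(125,136),(136,150),(150,175),(175,200),(200,230)):
        m=(Q[:,2]>lo)&(Q[:,2]<up)
        if m.sum():print(lo,up,m.sum(),Q[m].mean(0).round(1),Q[m].min(0).round(),Q[m].max(0).round())
    m=(Q[:,2]>7)&(Q[:,2]<17)
    r=cv2.minAreaRect(Q[m][:,:2].astype(np.float32));print('base',r,cv2.boxPoints(r).round().tolist())
    R=(slice(195,265),slice(285,365)) if n=='t' else (slice(250,340),slice(215,310))
    Q=W[R].reshape(-1,3);C=p[R].reshape(-1,3)
    y=(C[:,0]-C[:,2]>90)
    rim=(Q[:,2]>50)&(Q[:,2]<66)&~y
    print('rim',rim.sum(),cv2.minEnclosingCircle(Q[rim][:,:2].astype(np.float32)),cv2.minAreaRect(Q[rim][:,:2].astype(np.float32)))
    b=(Q[:,2]>75)&~y
    print('bail',b.sum());print(Q[b][np.argsort(Q[b][:,1])].round(0).astype(int).tolist()[:60])
```

```text
t stand z pct [ -4.27392104   1.9336396  185.95678057 190.33641887]
125 136 348 [494.5 -46.1 130.8] [442. -73. 126.] [532. -11. 136.]
136 150 62 [493.  -47.4 138.8] [456. -57. 136.] [525. -21. 150.]
150 175 16 [470.3 -45.3 163.6] [456. -49. 151.] [485. -39. 175.]
175 200 114 [472.8 -38.6 185. ] [456. -49. 175.] [489. -27. 190.]
base ((477.8103942871094, -39.377113342285156), (105.2730484008789, 125.75237274169922), 73.33709716796875) [[402.0, -72.0], [523.0, -108.0], [553.0, -7.0], [433.0, 29.0]]
rim 441 ((475.5687255859375, -338.354248046875), 78.30072021484375) ((476.287109375, -338.69659423828125), (150.5664825439453, 152.12054443359375), 46.07556915283203)
bail 143
[[506, -405, 88], [508, -403, 86], [503, -401, 91], [505, -401, 91], [505, -398, 93], [500, -397, 97], [502, -397, 97], [505, -396, 92], [500, -394, 98], [502, -393, 101], [502, -391, 99], [500, -390, 102], [497, -389, 105], [500, -388, 101], [497, -386, 107], [499, -385, 103], [494, -384, 105], [497, -384, 106], [497, -381, 107], [494, -381, 108], [494, -379, 105], [492, -379, 107], [497, -378, 108], [494, -375, 111],
[... 1729 characters left out ...]
-405, 89], [505, -404, 90], [508, -404, 88], [504, -404, 91], [504, -403, 93], [504, -402, 95], [509, -402, 88], [507, -402, 93], [507, -402, 89], [503, -401, 91], [503, -401, 94], [503, -401, 88], [505, -400, 95], [501, -400, 97], [504, -400, 98], [502, -400, 90], [502, -399, 93], [504, -399, 93], [507, -399, 95], [501, -398, 95], [503, -398, 99], [503, -398, 96], [501, -397, 100], [505, -397, 97], [501, -397, 96], [502, -396, 101], [500, -396, 96], [500, -396, 99], [504, -396, 99], [503, -394, 101], [499, -394, 97], [501, -394, 99], [501, -393, 101], [499, -393, 99], [500, -392, 100], [500, -392, 106], [498, -392, 101], [498, -391, 98], [503, -391, 101], [501, -390, 101], [497, -390, 104]]
```

View pics/t1.png

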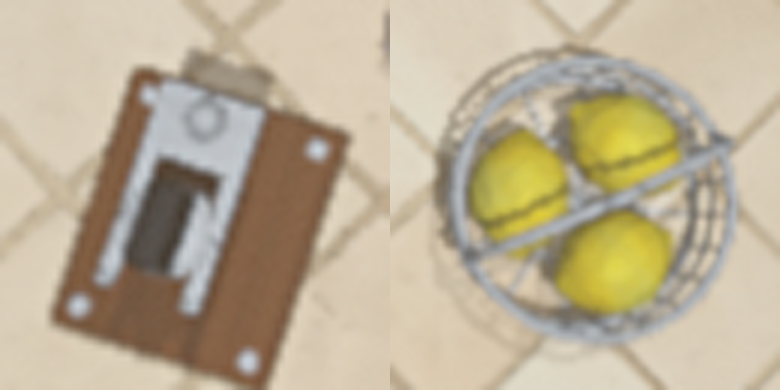

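View pics/s1.png

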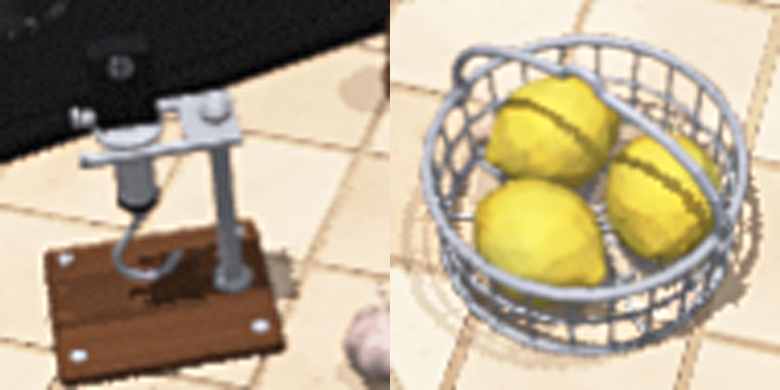

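The crops show the hook's back on the left and its tip towards the post, so scale +x is stand +x, about -17° in yaw. The handle runs from (475,255) to (720,140) in the top crop. I'll make one refined fit, then move.

Run:
```python
from h import *
c=np.load('c0.npz')
def line(P):
    m=P[:,:2].mean(0);d=np.linalg.svd(P[:,:2]-m)[2][0];return m,d
for n in 'ts':
    W=c[n];p=c[n+'p'].astype(int)
    R=(slice(190,255),slice(180,245)) if n=='t' else (slice(145,235),slice(165,240))
    Q=W[R].reshape(-1,3)
    m=Q[:,2]>178; r=cv2.minAreaRect(Q[m][:,:2].astype(np.float32));print(n,'grip',r,np.percentile(Q[m][:,2],[10,50,90]))
    m=Q[:,2]>145; print('grip all',cv2.minAreaRect(Q[m][:,:2].astype(np.float32)))
    m=(Q[:,2]>124)&(Q[:,2]<134); print('fork',cv2.minAreaRect(Q[m][:,:2].astype(np.float32)))
    R=(slice(195,265),slice(285,365)) if n=='t' else (slice(250,340),slice(215,310))
    Q=W[R].reshape(-1,3);C=p[R].reshape(-1,3);y=(C[:,0]-C[:,2]>90)
    Q=Q[(Q[:,2]>85)&~y]; a,d=line(Q);res=(Q[:,:2]-a)@[-d[1],d[0]]
    ok=abs(res)<5;Q=Q[ok];a,d=line(Q)
    s=(Q[:,:2]-a)@d
    k=(Q[:,2]>98)
    # symmetric arch: fit parabola z(s) excluding crimp
    k=(Q[:,2]<113); f=np.polyfit(s[k],Q[k][:,2],2); s0=-f[1]/2/f[0]
    t=Q[:,2]>118
    print('bail',d,np.degrees(np.arctan2(d[1],d[0])),'n',ok.sum(),'apex',a+d*s0,'crimp',t.sum(),Q[t].mean(0),Q[:,2].max(),'range',s.min(),s.max())
T=np.array
```

```text
t grip ((473.337158203125, -37.903480529785156), (16.244426727294922, 33.511131286621094), 73.19580078125) [183.08760805 185.61922478 187.2658953 ]
grip all ((473.1943359375, -38.19405746459961), (16.883342742919922, 33.616554260253906), 73.19580078125)
fork ((487.056884765625, -42.15658950805664), (42.49589920043945, 85.36250305175781), 73.52967834472656)
bail [-0.42751556  0.90400799] 115.30999464179179 n 137 apex [ 476.10283956 -339.88268386] crimp 21 [ 475.83501743 -338.40931185  122.14018574] 125.37671055655733 range -77.23544803641381 66.04970854401404
s grip ((475.81988525390625, -41.53874588012695), (19.251537322998047, 33.54360580444336), 78.16842651367188) [179.46651976 184.42370267 186.50890955]
grip all ((475.43048095703125, -41.85059356689453), (20.021669387817383, 34.178035736083984), 78.16842651367188)
fork ((489.6707458496094, -44.873741149902344), (46.39015197753906, 85.74034118652344), 74.1535415649414)
bail [ 0.42402116 -0.90565228] -64.91127833868713 n 244 apex [ 476.66664491 -343.41639279] crimp 31 [ 476.26857529 -343.10405759  121.44082519] 125.07325537639042 range -78.37508422163162 62.68394011138594
```

Call:
drive_tool(series=[[0,0,0,-0.92,-1,0,1],[0,0,0,-0.92,-1,0,1],[0,0,0,-0.92,-1,0,1],[0,0,0,-0.92,-1,0,1],[0,0,0,-0.92,-1,0,1],[0,0,0,-0.92,-1,0,1],[0,0,0,-0.92,-1,0,1],[0,0,0,-0.92,-1,0,1]])

```text
t: 0.77
ee_pos: [294.6, 387.3, 241.1]
tcp_rot: [-0.0, 0.17, 0.985, -0.0]
wrist_force: [-0.1, -0.1, -0.6]
gripper_width: 87.8
gripper_force: 0.0
```

Call:
drive_tool(series=[[0,0,0,-0.92,-1,0,1],[0,0,0,-0.92,-1,0,1],[0,0,0,-0.92,-1,0,1],[0,0,0,-0.92,-1,0,1],[0,0,0,-0.92,-1,0,1],[0,0,0,-0.92,-1,0,1],[0,0,0,-0.92,-1,0,1],[0,0,0,-0.92,-1,0,1]])

```text
t: 1.43
ee_pos: [379.7, 187.3, 241.3]
tcp_rot: [-0.0, 0.17, 0.985, -0.0]
wrist_force: [-0.4, 0.4, -0.1]
gripper_width: 88.0
gripper_force: 0.0
```

Call:
drive_tool(series=[[0,0,0,-0.92,-1,0,1],[0,0,0,-0.92,-1,0,1],[0,0,0,-0.92,-1,0,1],[0,0,0,-0.92,-1,0,1],[0,0,0,-0.92,-1,0,1],[0,0,0,-0.92,-1,0,1],[0,0,0,-0.92,-1,0,1],[0,0,0,-0.92,-1,0,1]])

```text
t: 2.1
ee_pos: [464.7, -12.8, 241.2]
tcp_rot: [-0.0, 0.17, 0.985, 0.0]
wrist_force: [-0.1, 0.1, 0.8]
gripper_width: 88.0
gripper_force: 0.0
```

Call:
drive_tool(series=[[0,0,1,0,0,0,1],[0,0,1,0,0,0,1],[0,0,1,0,0,0,1],[0,0,1,0,0,0,1],[0,0,1,0,0,0,1],[0,0,1,0,0,0,1],[0,0,1,0,0,0,1],[0,0,1,0,0,0,1]])

```text
t: 2.77
ee_pos: [464.4, -11.4, 241.1]
tcp_rot: [-0.0, 0.608, 0.794, -0.0]
wrist_force: [-0.1, -0.1, -0.2]
gripper_width: 88.1
gripper_force: 0.0
```

Call:
drive_tool(series=[[0,0,1,0,0,0,1],[0,0,1,0,0,0,1],[0,0,1,0,0,0,1],[0,0,1,0,0,0,1],[0,0,1,0,0,0,1],[0,0,1,0,0,0,1],[0,0,1,0,0,0,1],[0,0,1,0,0,0,1]])

```text
t: 3.43
ee_pos: [464.4, -11.4, 241.1]
tcp_rot: [-0.0, 0.906, 0.423, -0.0]
wrist_force: [-0.1, 0.7, 0.3]
gripper_width: 88.1
gripper_force: 0.0
```

Call:
drive_tool(series=[[0,0,1,0,0,0,1],[0,0,1,0,0,0,1],[0,0,1,0,0,0,1],[0,0,1,0,0,0,1],[0,0,1,0,0,0,1],[0,0,1,0,0,0,1],[0,0,1,0,0,0,1],[0,0,0.8,0,0,0,1]])

```text
t: 4.1
ee_pos: [464.3, -11.4, 241.1]
tcp_rot: [-0.0, 1.0, -0.031, -0.0]
wrist_force: [1.1, 0.0, -0.1]
gripper_width: 87.7
gripper_force: 0.0
```

Call:
drive_tool(series=[[0,0,1,0,0,0,1],[0,0,0.9,0,0,0,1],[0,0,0,0,0,0,1]])

```text
t: 4.35
ee_pos: [464.4, -11.4, 241.1]
tcp_rot: [0.0, 0.99, -0.143, -0.0]
wrist_force: [0.5, -0.9, 0.4]
gripper_width: 88.0
gripper_force: 0.0
```

```bash
cat >> h.py <<'E'
from scipy.spatial.transform import Rotation as Ro
def rel(p,yaw=None):
    "target (tool-x yaw deg) -> shift in row units along tool axes, turn in units"
    o=bot.observe();q=o['tcp_rot'];R=Ro.from_quat([*q[1:],q[0]])
    M=R.as_matrix();y0=np.degrees(np.arctan2(M[1,0],M[0,0]))
    print('t',o['t'],'pos',o['ee_pos'].round(1),'yaw',y0.round(2),'zaxis',M[:,2].round(4),'j',o['joint_pos'].round(3),'F',o['wrist_force'].round(1),'w',round(o['gripper_width'],1),o['gripper_force'])
    print('shift/20mm',(M.T@(np.array(p)-o['ee_pos'])/20).round(3))
    if yaw is not None: print('wz',np.radians(-(yaw-y0))/.12)
E
python3 -c "
from h import *
rel([474.5,-39.7,160],-16.7)"
```

```text
t 4.35 pos [464.4 -11.4 241.1] yaw -16.5 zaxis [-6.e-04 -0.e+00 -1.e+00] j [-0.05   0.186  1.973 -0.     0.983  1.809] F [ 0.5 -0.9  0.4] w 88.0 0.0
shift/20mm [0.89  1.211 4.056]
wz 0.029161272104174178
```

Call:
drive_tool(series=[[0,0,0,0.45,0.6,0,0.7],[0,0,0,0.45,0.6,0,0.6],[0,0,0,0,0,0.8,0.6],[0,0,0,0,0,0.8,0.6],[0,0,0,0,0,0.8,0.6],[0,0,0,0,0,0.8,0.6],[0,0,0,0,0,0.8,0.6],[0,0,0,0,0,0,0.6]])

```text
t: 5.02
ee_pos: [473.2, -39.3, 158.8]
tcp_rot: [0.0, 0.99, -0.14, -0.003]
wrist_force: [-0.9, 0.4, -0.7]
gripper_width: 53.3
gripper_force: 0.0
```

Run:
```python
from h import *
rel([474.5,-39.7,160],-16.7)
p=snap('side')['pixels'][120:245,150:255];p2=snap('top')['pixels'][180:260,170:250]
im=np.hstack([cv2.resize(p,(400,476)),cv2.resize(p2,(400,476))]);cv2.imwrite('pics/g1.png',im[:,:,::-1])
```

```text
t 5.0167 pos [473.2 -39.3 158.8] yaw -16.1 zaxis [-5.1e-03  5.0e-04 -1.0e+00] j [-0.108  0.333  2.013 -0.     0.801  1.744] F [-0.9  0.4 -0.7] w 53.3 0.0
shift/20mm [ 0.068 -0.    -0.06 ]
wz 0.08713064175822895
```

View pics/g1.png

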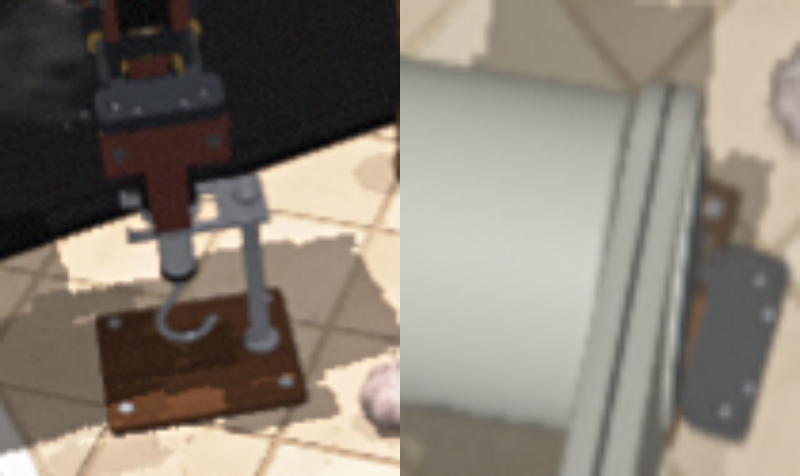

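The side crop shows the fingers around the black grip (175,190) with the hook below, clear of the post. I'll close the gripper.

Call:
drive_tool(series=[[0,0,0,0.07,0,0,0.1],[0,0,0,0,0,0,0],[0,0,0,0,0,0,0],[0,0,0,0,0,0,0],[0,0,0,0,0,0,0],[0,0,0,0,0,0,0],[0,0,0,0,0,0,0],[0,0,0,0,0,0,0]], grip_force=50)

```text
t: 5.78
ee_pos: [476.6, -39.9, 161.7]
tcp_rot: [-0.0, 0.99, -0.142, 0.0]
wrist_force: [-1.4, 1.0, 3.0]
gripper_width: 15.7
gripper_force: 50.0
```

Call:
drive_tool(series=[[0,0,0,0,0,-0.25,0],[0,0,0,0,0,-0.25,0],[0,0,0,0,0,-0.25,0],[0,0,0,0,0,-0.25,0],[0,0,0,0,0,0,0]])

```text
t: 6.2
ee_pos: [477.1, -40.0, 182.5]
tcp_rot: [-0.0, 0.99, -0.142, 0.001]
wrist_force: [0.4, -0.4, -0.7]
gripper_width: 15.9
gripper_force: 50.0
```

```bash
python3 -c "
from h import *
rel([474.5,-39.7,178],-16.7)"
```

```text
t 6.2 pos [477.1 -40.  182.5] yaw -16.28 zaxis [ 1.8e-03 -2.0e-04 -1.0e+00] j [-0.108  0.296  1.994 -0.     0.85   1.747] F [ 0.4 -0.4 -0.7] w 15.9 49.98821318149567
shift/20mm [-0.131  0.025  0.224]
wz 0.06070193139195238
```

Call:
drive_tool(series=[[0,0,0,-0.3,0,0,0],[0,0,0,-0.6,0,0,0],[0,0,0,-0.7,0,0,0],[0,0,0,-0.7,0,0,0],[0,0,0,-0.7,0,0,0],[0,0,0,-0.7,0,0,0],[0,0,0,-0.5,0,0,0],[0,0,0,-0.3,0,0,0]])

```text
t: 6.87
ee_pos: [387.9, -14.2, 181.1]
tcp_rot: [0.0, 0.99, -0.142, -0.001]
wrist_force: [0.3, -0.1, -2.0]
gripper_width: 15.7
gripper_force: 50.0
```

Call:
drive_tool(series=[[0,0,0,0,0,-0.3,0],[0,0,0,0,0,-0.6,0],[0,0,0,0,0,-0.6,0],[0,0,0,0,0,-0.5,0],[0,0,0,0,0,-0.2,0],[0,0,0,0,0,0,0]])

```text
t: 7.37
ee_pos: [391.2, -14.8, 226.5]
tcp_rot: [-0.0, 0.99, -0.142, 0.001]
wrist_force: [0.0, 0.1, -1.9]
gripper_width: 15.7
gripper_force: 50.0
```

Run:
```python
from h import *
rel([391,-381,228],25.1)
a=snap('side');W=cloud(a);p=a['pixels'][110:310,100:320]
b=snap('top');p2=b['pixels'][150:300,170:370]
cv2.imwrite('pics/g2.png',np.hstack([cv2.resize(p,(400,364)),cv2.resize(p2,(400,364))])[:,:,::-1])
```

```text
t 7.3667 pos [391.2 -14.8 226.5] yaw -16.28 zaxis [ 2.7e-03 -2.0e-04 -1.0e+00] j [-0.068  0.092  2.13  -0.     0.917  1.787] F [ 0.   0.1 -1.9] w 15.7 49.9882972240448
shift/20mm [ 5.123 17.58  -0.07 ]
wz -6.01913909815821
```

View pics/g2.png

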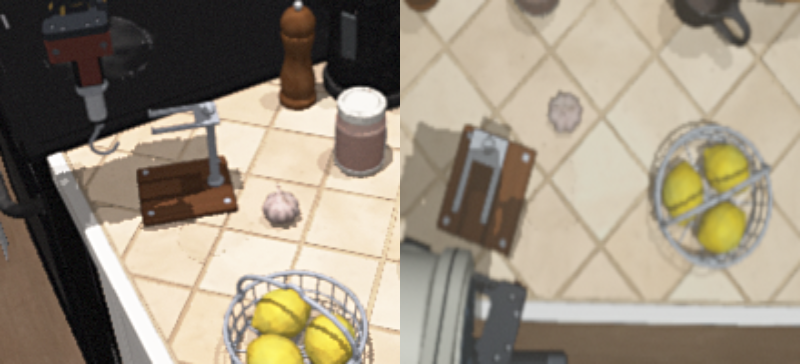

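The scale is free of the fork and hanging upright at (95,110) in the side crop; the stand and garlic are untouched. Next I'll go round to the basket's near side.

Call:
drive_tool(series=[[0,0,0,0.1,0.4,0,0],[0,0,0,0.2,0.7,0,0],[0,0,0,0.28,0.95,0,0],[0,0,0,0.28,0.95,0,0],[0,0,0,0.28,0.95,0,0],[0,0,0,0.28,0.95,0,0],[0,0,0,0.28,0.95,0,0],[0,0,0,0.28,0.95,0,0]])

```text
t: 8.13
ee_pos: [389.4, -157.7, 224.7]
tcp_rot: [-0.0, 0.99, -0.142, -0.001]
wrist_force: [0.7, -0.7, -1.5]
gripper_width: 16.1
gripper_force: 50.0
```

Call:
drive_tool(series=[[0,0,0,0.28,0.95,0,0],[0,0,0,0.28,0.95,0,0],[0,0,0,0.28,0.95,0,0],[0,0,0,0.28,0.95,0,0],[0,0,0,0.28,0.95,0,0],[0,0,0,0.28,0.95,0,0],[0,0,0,0.28,0.95,0,0],[0,0,0,0.28,0.95,0,0]])

```text
t: 8.8
ee_pos: [389.5, -316.0, 224.4]
tcp_rot: [-0.0, 0.99, -0.142, -0.001]
wrist_force: [0.7, 0.1, -1.9]
gripper_width: 15.7
gripper_force: 50.0
```

Call:
drive_tool(series=[[0,0,0,0.25,0.8,0,0],[0,0,0,0.2,0.7,0,0],[0,0,0,0.1,0.4,0,0],[0,0,0,0,0,0,0]])

```text
t: 9.13
ee_pos: [390.1, -355.8, 225.1]
tcp_rot: [0.0, 0.99, -0.142, -0.0]
wrist_force: [-0.3, -0.3, -2.0]
gripper_width: 15.7
gripper_force: 50.0
```

Call:
drive_tool(series=[[0,0,-0.5,0,0,0,0],[0,0,-0.9,0,0,0,0],[0,0,-0.9,0,0,0,0],[0,0,-0.9,0,0,0,0],[0,0,-0.9,0,0,0,0],[0,0,-0.9,0,0,0,0],[0,0,-0.7,0,0,0,0],[0,0,-0.3,0,0,0,0]])

```text
t: 9.8
ee_pos: [390.2, -353.3, 225.3]
tcp_rot: [-0.0, 0.976, 0.219, -0.0]
wrist_force: [-1.2, 0.9, -0.9]
gripper_width: 15.9
gripper_force: 50.0
```

Run:
```python
from h import *
rel([431,-362,228],25.1)
a=snap('side');b=snap('top');np.savez('c1.npz',s=cloud(a),t=cloud(b),sp=a['pixels'],tp=b['pixels'])
p=a['pixels'][190:350,170:340];p2=b['pixels'][180:330,260:420]
cv2.imwrite('pics/g3.png',np.hstack([cv2.resize(p,(400,376)),cv2.resize(p2,(400,376))])[:,:,::-1])
```

```text
t 9.8 pos [ 390.2 -353.3  225.3] yaw 25.27 zaxis [-4.e-04  7.e-04 -1.e+00] j [-0.759  0.3    1.86   0.     0.982  0.371] F [-1.2  0.9 -0.9] w 15.9 49.9880450963974
shift/20mm [ 1.659  1.265 -0.138]
wz 0.024476319150789957
```

View pics/g3.png

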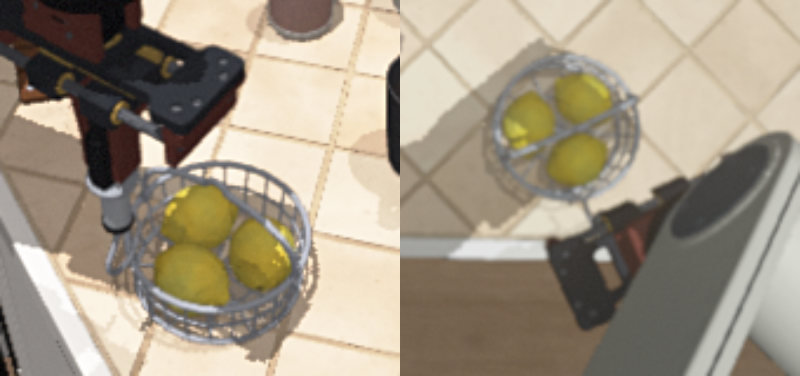

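Side crop: the hook (115,255) is outside the rim on the near side with its mouth towards the basket. Top crop: it is below the handle, whose crimp is about (570,130). First I'll align sideways.

Run:
```python
from h import *
rel([478,-341.3,229],25.1)
```

```text
t 9.9 pos [ 390.2 -353.4  225.3] yaw 25.02 zaxis [-4.e-04  6.e-04 -1.e+00] j [-0.759  0.3    1.86   0.     0.982  0.375] F [ 0.4  0.4 -2. ] w 15.8 49.98784840106964
shift/20mm [ 4.234  1.309 -0.188]
wz -0.01113387112903932
```

Call:
drive_tool(series=[[0,0,0,0,0.3,-0.1,0],[0,0,0,0,0.6,-0.09,0],[0,0,0,0,0.41,0,0],[0,0,0,0.4,0,0,0],[0,0,0,0.6,0,0,0],[0,0,0,0.6,0,0,0],[0,0,0,0.3,0,0,0],[0,0,0,0,0,0,0]])

```text
t: 10.57
ee_pos: [437.3, -360.8, 229.0]
tcp_rot: [-0.0, 0.976, 0.217, 0.0]
wrist_force: [0.4, -0.4, -1.9]
gripper_width: 15.4
gripper_force: 50.0
```

Run:
```python
from h import *
rel([478,-341.3,229],25.1)
a=snap('side');b=snap('top');np.savez('c2.npz',s=cloud(a),t=cloud(b),sp=a['pixels'],tp=b['pixels'])
p=a['pixels'][220:340,190:320];p2=b['pixels'][190:280,280:370]
cv2.imwrite('pics/g4.png',np.hstack([cv2.resize(p,(450,415),interpolation=cv2.INTER_CUBIC),cv2.resize(p2,(350,415))])[:,:,::-1])
```

```text
t 10.5667 pos [ 437.3 -360.8  229. ] yaw 25.08 zaxis [ 1.e-04  3.e-04 -1.e+00] j [-0.711  0.354  1.77   0.     1.018  0.422] F [ 0.4 -0.4 -1.9] w 15.4 49.98834550380707
shift/20mm [ 2.258e+00 -2.200e-02  2.000e-03]
wz -0.003338890531600268
```

View pics/g4.png

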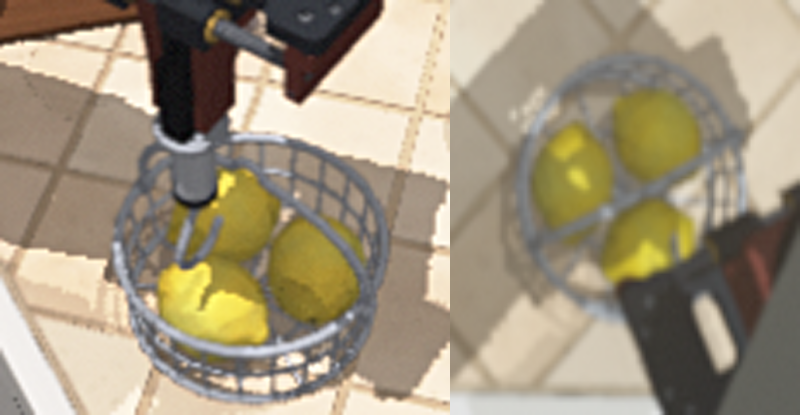

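Side crop: the hook (205,245) is inside the rim, in front of the handle. Top crop: the hook end is near (677,238), and the handle middle about (637,187). I'll check the lateral offset numerically.

Run:
```python
from h import *
c=np.load('c2.npz')
ax=np.array([.9056,.4241]);ay=np.array([-.4241,.9056])
W=c['t'];print('top hook pts')
for r in range(232,250):
    for u in range(332,343):
        q=W[r,u]
        if 78<q[2]<150:print((u,r),q.round(0),c['tp'][r,u],'rel bail x,y',((q[:2]-[476,-339])@ax).round(1),((q[:2]-[476,-339])@ay).round(1))
W=c['s'];p=c['sp']
for z0,z1 in((140,150),(150,170),(115,140),(95,115),(80,95)):
    Q=W[275-20:300+5,236:262].reshape(-1,3);C=p[255:305,236:262].reshape(-1,3).astype(int)
    m=(Q[:,2]>z0)&(Q[:,2]<z1)
    # scale axis region
    d=Q[:,:2]-[476.4,-343.3];m&=(abs(d@ax+45)<35)
    if m.sum():print(z0,m.sum(),'x',np.percentile(d[m]@ax,[5,50,95]).round(1),'y',np.percentile(d[m]@ay,[5,50,95]).round(1))
# bail recheck in top
for n,R in(('t',(slice(195,265),slice(285,365))),('s',(slice(250,340),slice(215,310)))):
    Q=c[n][R].reshape(-1,3);d=Q[:,:2]-[476,-341];m=(Q[:,2]>117)&(Q[:,2]<128)&(abs(d@ax)<6);print(n,m.sum(),Q[m].mean(0),(d[m]@ay).min(),(d[m]@ay).max())
```

```text
top hook pts
(337, 241) [ 449. -353.  108.] [134 128 105] rel bail x,y -30.1 -1.5
(336, 242) [ 447. -351.  105.] [136 127  73] rel bail x,y -31.6 1.2
(337, 242) [ 447. -353.  107.] [122 118 103] rel bail x,y -32.4 -0.6
(338, 242) [ 447. -355.  108.] [155 148 101] rel bail x,y -33.3 -2.6
(337, 243) [ 444. -354.  104.] [114 112  96] rel bail x,y -35.0 -0.4
(338, 243) [ 445. -357.  104.] [150 143 105] rel bail x,y -36.0 -2.6
(337, 244) [ 442. -354.  103.] [118 115  98] rel bail x,y -37.3 0.6
(338, 244) [ 442. -358.   99.] [143 138 108] rel bail x,y -38.8 -2.7
(337, 245) [ 440. -355.  100.] [129 126  98] rel bail x,y -39.9 0.8
(338, 245) [ 440. -358.   98.] [134 130 114] rel bail x,y -41.2 -2.0
(337, 246) [ 437. -356.   96.] [130 125  86] rel bail x,y -42.6 1.0
(338, 246) [ 437. -358.   98.] [113 112 100] rel bail x,y -43.4 -0.9
140 12 x [-56.8 -54.3 -46.9] y [-13.2  -8.2   2.3]
150 100 x [-56.6 -53.4 -42.8] y [-12.5  -7.5   5.1]
115 37 x [-61.5 -54.3 -48.3] y [-4.2 -2.4  0.5]
95 57 x [-62.5 -44.3 -29.6] y [-3.9 -2.5 -0.2]
80 3 x [-49.6 -48.4 -45.3] y [-3.4 -2.5 -0.2]
t 24 [ 474.9920712  -336.65065932  121.10963244] -8.421389655635574 25.90203458747091
s 36 [ 476.6441455  -343.49441648  120.62387668] -11.930666961679655 9.831112670926148
```

Lateral alignment is within about 1 mm and the mouth height matches the handle wire. I'll go under it, then raise slowly.

Call:
drive_tool(series=[[0,0,0,0.2,0,0,0],[0,0,0,0.4,0,0,0],[0,0,0,0.5,0,0,0],[0,0,0,0.5,0,0,0],[0,0,0,0.4,0,0,0],[0,0,0,0.3,0,0,0],[0,0,0,0,0,0,0],[0,0,0,0,0,0,0]])

```text
t: 11.33
ee_pos: [477.8, -342.3, 229.0]
tcp_rot: [-0.0, 0.976, 0.217, -0.0]
wrist_force: [-0.6, -1.0, -2.3]
gripper_width: 15.9
gripper_force: 50.0
```

Call:
drive_tool(series=[[0,0,0,0,0,-0.2,0],[0,0,0,0,0,-0.2,0],[0,0,0,0,0,-0.2,0],[0,0,0,0,0,-0.2,0],[0,0,0,0,0,-0.2,0],[0,0,0,0,0,-0.1,0],[0,0,0,0,0,-0.1,0],[0,0,0,0,0,0,0]])

```text
t: 12.0
ee_pos: [477.5, -342.7, 253.5]
tcp_rot: [0.0, 0.976, 0.216, 0.0]
wrist_force: [0.2, -0.3, -3.1]
gripper_width: 15.6
gripper_force: 50.0
```

Run:
```python
from h import *
rel([478,-341.3,253],25.1)
a=snap('side');b=snap('top');np.savez('c3.npz',s=cloud(a),t=cloud(b),sp=a['pixels'],tp=b['pixels'])
p=a['pixels'][200:340,190:320];p2=b['pixels'][190:280,280:370]
cv2.imwrite('pics/g5.png',np.hstack([cv2.resize(p,(450,485),interpolation=cv2.INTER_CUBIC),cv2.resize(p2,(350,485))])[:,:,::-1])
```

```text
t 12.0 pos [ 477.5 -342.7  253.5] yaw 24.97 zaxis [ 3.e-04 -3.e-04 -1.e+00] j [-0.643  0.355  1.704 -0.     1.082  0.492] F [ 0.2 -0.3 -3.1] w 15.6 49.98794496059418
shift/20mm [ 0.051 -0.053  0.027]
wz -0.019304406143310242
```

View pics/g5.png

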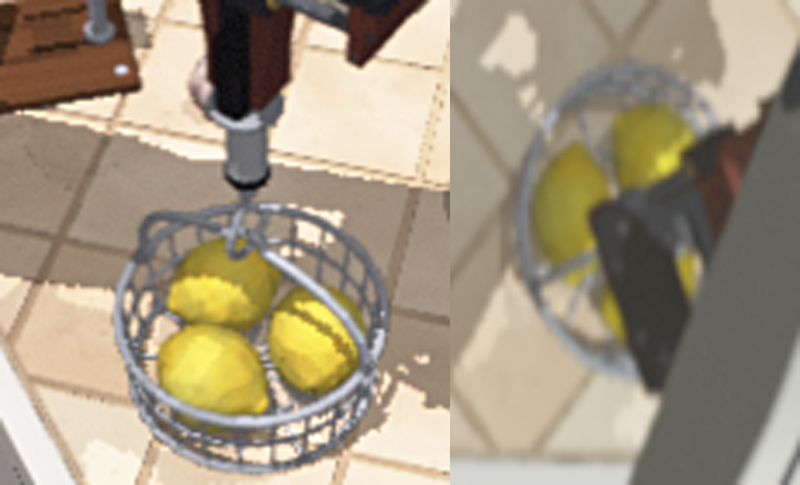

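The hook is under the crimp at about (238,235) and just taking load. I'll raise slowly.

Call:
drive_tool(series=[[0,0,0,0,0,-0.12,0],[0,0,0,0,0,-0.12,0],[0,0,0,0,0,-0.12,0],[0,0,0,0,0,-0.12,0],[0,0,0,0,0,-0.12,0],[0,0,0,0,0,-0.1,0],[0,0,0,0,0,-0.08,0],[0,0,0,0,0,-0.06,0]])

```text
t: 12.77
ee_pos: [477.2, -342.4, 269.8]
tcp_rot: [-0.0, 0.976, 0.216, -0.0]
wrist_force: [-0.5, 1.3, -7.9]
gripper_width: 16.0
gripper_force: 50.0
```

Call:
drive_tool(series=[[0,0,0,0,0,-0.05,0],[0,0,0,0,0,-0.05,0],[0,0,0,0,0,-0.05,0],[0,0,0,0,0,-0.05,0],[0,0,0,0,0,-0.05,0],[0,0,0,0,0,-0.05,0],[0,0,0,0,0,-0.05,0],[0,0,0,0,0,-0.05,0]])

```text
t: 13.43
ee_pos: [477.5, -342.6, 278.1]
tcp_rot: [-0.0, 0.976, 0.216, -0.0]
wrist_force: [-0.8, 0.9, -7.8]
gripper_width: 15.7
gripper_force: 50.0
```

Call:
drive_tool(series=[[0,0,0,0,0,-0.07,0],[0,0,0,0,0,-0.1,0],[0,0,0,0,0,-0.1,0],[0,0,0,0,0,-0.1,0],[0,0,0,0,0,-0.1,0],[0,0,0,0,0,-0.1,0],[0,0,0,0,0,-0.1,0],[0,0,0,0,0,-0.1,0]])

```text
t: 14.1
ee_pos: [477.5, -342.6, 293.6]
tcp_rot: [-0.0, 0.976, 0.216, -0.0]
wrist_force: [-1.2, -0.1, -7.4]
gripper_width: 15.4
gripper_force: 50.0
```

```bash
cat >> h.py <<'E'
def basket():
    ax=np.array([.9056,.4241]);ay=np.array([-.4241,.9056])
    for n in('side','top'):
        s=snap(n);W=cloud(s).reshape(-1,3);C=s['pixels'].reshape(-1,3).astype(int)
        gray=(C.max(1)-C.min(1)<40)
        d=W[:,:2]-[477.5,-342]
        r=np.hypot(*d.T)
        m=(abs(r-76)<4)&(W[:,2]>60)&(W[:,2]<125)&gray
        Q=W[m];A=np.c_[d[m],np.ones(m.sum())]
        for _ in range(8):   # rim = upper envelope plane
            f=np.linalg.lstsq(A,Q[:,2],rcond=None)[0];e=Q[:,2]-A@f
            k=(e>-4)&(e<12);A,Q=A[k],Q[k]
        rr=cv2.minEnclosingCircle(Q[:,:2].astype(np.float32))
        low=W[(r<72)&(W[:,2]>8)]
        print(n,'rim n',len(Q),'z',f[2].round(1),'tilt deg',np.degrees(f[:2]).round(1),'circle',rr)
E
python3 - <<'E'
from h import *
basket();rel([477.5,-342.6,311],25.1)
E
```

```text
side rim n 505 z 82.3 tilt deg [ 1.3 -1. ] circle ((478.01861572265625, -343.5367431640625), 78.33707427978516)
top rim n 233 z 84.1 tilt deg [ 1.  -0.7] circle ((477.3292541503906, -339.7464904785156), 77.16546630859375)
t 14.2 pos [ 477.7 -342.7  293.8] yaw 24.97 zaxis [ 6.e-04 -4.e-04 -1.e+00] j [-0.643  0.313  1.666  0.     1.162  0.492] F [-0.3  1.3 -7.5] w 15.9 49.98671293258667
shift/20mm [-0.004 -0.01  -0.858]
wz -0.0193751519472843
```

Call:
drive_tool(series=[[0,0,0,0,0,-0.1,0],[0,0,0,0,0,-0.15,0],[0,0,0,0,0,-0.15,0],[0,0,0,0,0,-0.15,0],[0,0,0,0,0,-0.1,0],[0,0,0,0,0,-0.08,0],[0,0,0,0,0,-0.05,0],[0,0,0,0,0,-0.03,0]])

```text
t: 14.87
ee_pos: [477.5, -342.6, 309.8]
tcp_rot: [0.0, 0.976, 0.216, 0.0]
wrist_force: [-0.7, 0.1, -7.5]
gripper_width: 15.8
gripper_force: 50.0
```

Call:
drive_tool(series=[[0,0,0,0,0,0,0],[0,0,0,0,0,0,0],[0,0,0,0,0,0,0],[0,0,0,0,0,0,0],[0,0,0,0,0,0,0],[0,0,0,0,0,0,0],[0,0,0,0,0,0,0],[0,0,0,0,0,0,0]])

```text
t: 15.53
ee_pos: [477.5, -342.6, 309.6]
tcp_rot: [-0.0, 0.976, 0.216, 0.0]
wrist_force: [0.8, -0.4, -8.2]
gripper_width: 15.9
gripper_force: 50.0
```

Call:
drive_tool(series=[[0,0,0,0,0,0,0],[0,0,0,0,0,0,0],[0,0,0,0,0,0,0],[0,0,0,0,0,0,0],[0,0,0,0,0,0,0],[0,0,0,0,0,0,0],[0,0,0,0,0,0,0],[0,0,0,0,0,0,0]])

```text
t: 16.2
ee_pos: [477.5, -342.6, 309.6]
tcp_rot: [-0.0, 0.976, 0.216, -0.0]
wrist_force: [0.4, -1.0, -7.7]
gripper_width: 15.8
gripper_force: 50.0
```

Run:
```python
from h import *
for _ in range(4):basket()
rel([477.5,-342.6,311],25.1)
a=snap('side');b=snap('top')
p=a['pixels'][150:340,160:340];p2=b['pixels'][130:300,170:390]
cv2.imwrite('pics/g6.png',np.hstack([cv2.resize(p,(400,422),interpolation=cv2.INTER_CUBIC),cv2.resize(p2,(400,422))])[:,:,::-1])
```

```text
side rim n 517 z 98.2 tilt deg [ 1.  -1.1] circle ((477.5687561035156, -343.4709167480469), 78.5960693359375)
top rim n 238 z 99.4 tilt deg [ 1.  -0.9] circle ((477.07598876953125, -340.7088317871094), 77.5645980834961)
side rim n 529 z 98.3 tilt deg [ 1.  -0.9] circle ((478.2486267089844, -343.98199462890625), 77.821044921875)
top rim n 243 z 99.5 tilt deg [ 1.1 -1. ] circle ((477.9617919921875, -339.6268615722656), 77.25371551513672)
side rim n 521 z 98.3 tilt deg [ 0.9 -0.8] circle ((478.5741271972656, -342.98748779296875), 78.63265991210938)
top rim n 252 z 99.4 tilt deg [ 0.9 -1.1] circle ((477.2007141113281, -340.23248291015625), 77.50990295410156)
side rim n 518 z 98.4 tilt deg [ 0.9 -1. ] circle ((478.129150390625, -343.9681396484375), 78.29609680175781)
top rim n 247 z 99.3 tilt deg [ 0.7 -1.2] circle ((477.3091735839844, -340.2770080566406), 77.69241333007812)
t 16.6 pos [ 477.5 -342.6  309.6] yaw 24.97 zaxis [ 0. -0. -1.] j [-0.643  0.297  1.649  0.     1.195  0.492] F [ 0.   0.2 -7.1] w 15.5 49.986786246299744
shift/20mm [-0.001 -0.    -0.07 ]
wz -0.01879678579722668
```

View pics/g6.png

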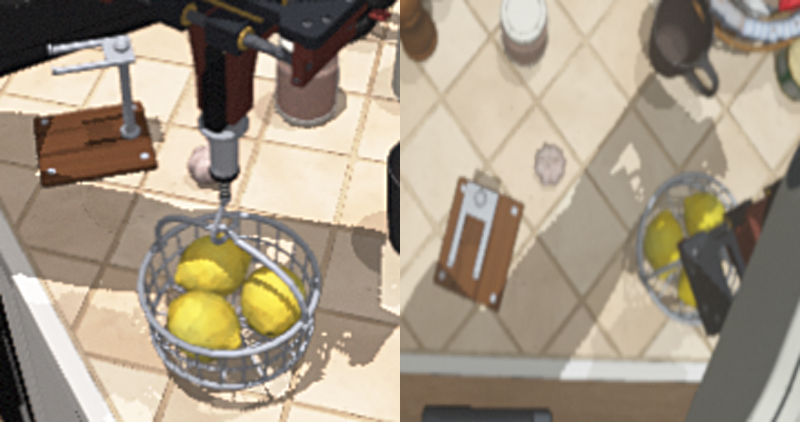

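The hook is drawn out (rings visible at (224,190)) and the basket hangs about 40 mm clear, within about 1.5° of level and still. All three lemons are inside, and the stand, garlic, jar and mug are undisturbed. I'll hand it in.

```bash
python3 -c "
from plant import bot
print(bot.sign_off())"
```

```text
the job is handed in; nothing more can be done
None
```

The basket with all three lemons hangs level and still about 4 cm above the worktop from the drawn-out hook, the scale is held upright, and the job was handed in at about 17 s; no verdict was returned.

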